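Turn the power module to the contact fence

TASK

The heavy finned power module on the bench has to sit with its terminal side against the fence (the long slotted aluminium rail). Nudging it with the fingertips at one corner and another, turn it round while it still stands clear of the fence until its terminal side looks squarely at the rail, then walk it forward until that side lies flush against the rail along its whole length, between the rail's ends. Only push it, never lift or tip it, and leave the loose bench items where they are.

Things in the scene. Friction and masses are not known exactly. Their poses are not given: they have to be found in the camera images.
- module: Heavy cast block, 96 mm (its x) by 130 mm (its y) by 50 mm high, 0.7 to 1.0 kg, loose on the bench, too wide to grasp. Light ribs on top; along its +x side a black terminal strip with six brass screws, flush with the outline. All sides are plain, upright and may be pushed (2 to 9 N). Origin: centre of underside; +x points out of the terminal side, at the start roughly away from the robot.
- terminal_end_a (a point): One end of the module's terminal side: on that side's face, 60 mm to the module's +y of its middle, half-way up (48, 60, 25 mm from the module's origin).
- terminal_end_b (a point): The other end of the module's terminal side: on that side's face, 60 mm to the module's -y of its middle, half-way up (48, -60, 25 mm from the module's origin).
- fence: Fixed slotted aluminium rail left or right of the module, 300 mm long (its y), 40 mm thick (its x), 40 mm high; beyond each end a 30 mm foot, 10 mm high. It runs away from the robot (its y within 0.2 rad of the world x, either way). Both long faces (20 mm from the origin along its x) are alike: use the one towards the module. Origin: centre of underside.
- parts_tray: A low grey parts tray fixed to the bench on the side of the module opposite the fence: 220 mm (its y, roughly away from the robot) by 70 mm (its x), 28 mm high. Origin: centre of its underside. Not part of the job; keep the fingers above it.
- capacitor: Bystander: black upright cylinder 25 mm across, 42 mm high, between robot and module. Origin: centre of its underside.
- relay: Bystander: small blue relay box with a copper plate on top, 28 by 34 by 30 mm high, between robot and module. Origin: centre of its underside.
- solder_reel: Bystander: upright metal reel 52 mm across, 40 mm high, beyond the module. Origin: centre of its underside.
- flux_jar: Bystander: small closed jar 44 mm across, 50 mm high, beyond the module. Origin: centre of its underside.
- screwdriver: Bystander: screwdriver 160 mm long lying far out on the left.
- board: Bystander: green circuit board 55 by 85 mm, 18 mm high with its parts, lying far out on the right.
- ferrite_rod: Bystander: dark rod 12 mm thick, 90 mm long, lying far out on the left.

How it is judged:
By the outcome, as a careful person would: the job done as asked, in the order asked, and still so for the second after the job is handed in, with the robot touching nothing.
It also fails if it takes over 64 s, if anything falls off the work surface, if the arm or the gripper's body presses on something with over 40 N, if the wrist force passes 120 N, or if a joint passes its speed limit or range.

ROBOT

A 6-joint arm with a two-finger parallel gripper is mounted at the origin on the work surface. World frame = base frame: x ahead of the robot, y to its left, z up, the work surface at z = 0. Lengths are in m, angles in rad, forces in N, time in s.
With the tool pointing down it reaches from about 0.35 to 0.775 m from the base axis. Payload 5.5 kg.
Tool frame: the origin (TCP) lies at the very end of the fingers, on their centre line; the grasp point (between the pads) lies env.hold_point_z behind it (env.hold_point_z is the distance from the TCP to the grasp point, in m); z points along the fingers, y is the line along which they close (so a half turn about z gives the same grasp; the last joint's range is limited). The gripper opens to 85 mm and grips with 20 to 120 N. Pads are 22 mm wide; open, the fingers measure 114 mm over their backs; the gripper's body (76 mm by 85 mm) begins 54 mm behind the grasp point. The pads swing forward as they close: fully open they stand 13 mm farther back than shut.
Start: joints at [0.961, 0.313, 0.046, 1.304, 0, 1.431], TCP at [0.26, 0.513, 0.231] pointing down, gripper open.
Joint ranges: [-2.76, 2.76], [-0.86, 1.69], [-1.03, 1.26], [-2.2, 2.34], [-1.47, 1.5], [-3.14, 3.14]. Speed limits (rad/s): [2.57, 2.57, 3.14, 3.14, 3.14, 3.14].

INTERFACE

Orientations are given as a unit quaternion [w, x, y, z].
In Python, from workcell import env gives the robot as it stands.
- The arm moves only by the tool carry_out, never from a script. Its argument "steps" is a list of rows, each a list of 3 entries, a list of its own where there are three numbers: the turn, a rotation vector about the tool's x, y, z in degrees, then the shift along the tool's x, y, z in cm, then the closure in counts, from 0 (fully open) to 255 (shut). A call has exactly 8 rows; each row is the pose to reach, as a shift and turn from the pose commanded when the call began, along the tool's axes at that moment; what a row does not reach only later rows make up. A row lasts 1/8 s, in which the tool goes at most 62.5 mm and 10.7 degrees, less where a joint would pass 70% of its speed; a pose out of reach is approached as far as the arm can. A call with a gripper value outside its range is refused whole. The fingers move at their own pace and stop on an object; "force" is the grip in N (left out, the last holds). Time passes only in rows, so rows that repeat a pose let the fingers close, or fill a call up. It gives the time, the measured TCP pose, the force, the opening and the grip force at its end, in the units of the state.
- env.get_state(): the state, without advancing time (a new reading comes with each control period).
- env.read_camera(name): name is "scene" or "top" or "wrist"; returns (picture, depth): 420x560x3 uint8, red, green, blue; 420x560 float32, m along the optical axis (not along the pixel's ray), 0 where there is no reading.
- env.get_calibration(name): a dict with "fx", "fy", "cx", "cy" (pixels), "origin" and "orientation" of the camera in the world. Camera axes: x right, y up, looking along -z (the intrinsics and any distortion apply to the point x, -y, -z); pixel columns grow to the right and rows downward; lengths in m; the calibration is good to about 2 mm. A picture is of the moment at which its call begins: read the wrist's pose just before it. get_calibration takes no time and is no camera call; for the wrist camera it gives the pose at the moment of the call.
- env.hand_in(): hands the job in; it is judged then, once.
The state is a dict: "clock": time; "joint_pos": joint angles; "qvel": joint speeds; "tau": joint torques, N m; "tcp_pos": TCP position; "orientation": TCP orientation; "wrist_force": force on the tool from outside, world axes, zero at the start; "ft_torque": the same for the moment, N m; "finger_gap": finger opening in m; "grip_force": force on a finger pad.
Only numpy, scipy, OpenCV 4.12 (cv2) and the standard library are available. Lean on these libraries where they do the work, as an engineer would, in place of code of your own. Each camera call takes 0.05 s, during which the arm holds its last target. There are 200 camera calls.

## Working session

There is one attempt and no reset: what is moved stays moved. The work goes in short steps, Python scripts to look and compute and a tool call to move; the robot and the scene stay as the last step left them, time stands still between calls to the robot, and variables do not carry over. Pictures are saved under pics/ and viewed, at most 10 in all, crops included, and the job is handed in when it is done.

Besides the shell and the picture viewer there is one more tool, called after "Call:" as name(argument=value, ...), one argument or row to a line, values as JSON. carry_out: Moves the arm, as the interface text tells. Its arguments: {"type":"object","properties":{"steps":{"type":"array","items":{"type":"array"}},"force":{"type":"number"}},"required":["steps"]}

```bash
ls; mkdir -p pics
python3 - <<'E'
from workcell import env
import cv2
s=env.get_state(); print(s['clock'],s['tcp_pos'],s['orientation'],s['wrist_force'],s['finger_gap'],env.hold_point_z)
for n in ['top','scene']:
    p,d=env.read_camera(n); cv2.imwrite(f'pics/{n}0.png',p[:,:,::-1]); 
    import numpy as np; np.save(f'{n}_d.npy',d); np.save(f'{n}_p.npy',p)
    print(env.get_calibration(n), (d==0).mean())
E
```

```text
pics
0.0 [0.26000214 0.51229554 0.23041888] [-3.36352846e-04  2.32739631e-01  9.72538660e-01 -8.40710566e-04] [-0.78830286  0.17959272 -0.11576406] 0.08548188146550738 0.0187
{'fx': 421.4197625124043, 'fy': 421.4197625124043, 'cx': 275.9865776317322, 'cy': 206.43316951548707, 'origin': array([0.53976104, 0.00502353, 1.19018589]), 'orientation': array([ 0.70944091,  0.01670841, -0.00214755, -0.70456356])} 0.003775510204081633
{'fx': 393.2543913303033, 'fy': 393.2543913303033, 'cx': 280.88086353343107, 'cy': 213.7157370881573, 'origin': array([1.09136697, 0.265696  , 0.76979004]), 'orientation': array([0.49782496, 0.16767085, 0.28702177, 0.80104638])} 0.0040178571428571425
```

View pics/top0.png

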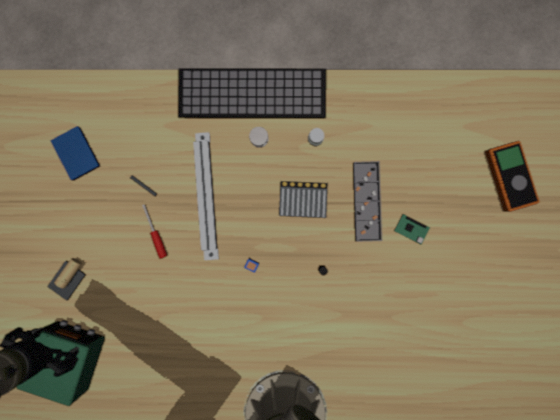

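View pics/scene0.png

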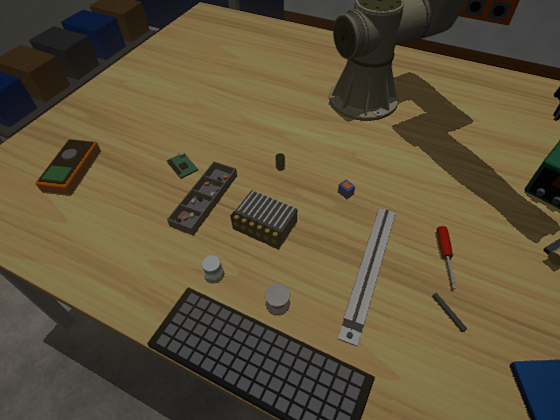

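The top view shows the module at about (304,199) with its terminal strip facing up (+x). The rail is on the left around (206,197) and the tray on the right at (367,201). The reel (259,137) and jar (317,136) lie beyond the module, with the relay (252,265) and capacitor (323,270) nearer the robot.

```bash
cat > h.py <<'E'
import numpy as np, cv2
from workcell import env
from scipy.spatial.transform import Rotation as R
def rot(q): return R.from_quat([q[1],q[2],q[3],q[0]]).as_matrix()
def cloud(n, look=None):
    c=env.get_calibration(n); p,d=look if look else env.read_camera(n)
    v,u=np.mgrid[:d.shape[0],:d.shape[1]]
    P=np.stack([(u-c['cx'])/c['fx']*d,-(v-c['cy'])/c['fy']*d,-d],-1)
    W=P@rot(c['orientation']).T+c['origin']; W[d==0]=np.nan
    return p,W
def blobs(W,zmin,zmax,box,minpx=15):
    x,y,z=np.moveaxis(W,-1,0)
    m=(z>zmin)&(z<zmax)&(x>box[0])&(x<box[1])&(y>box[2])&(y<box[3])
    n,l=cv2.connectedComponents(m.astype(np.uint8))
    out=[]
    for i in range(1,n):
        k=l==i
        if k.sum()<minpx: continue
        pts=W[k]; r=cv2.minAreaRect((pts[:,:2]*1000).astype(np.float32))
        out.append((np.round(r[0],1),np.round(r[1],1),round(r[2],1),round(float(np.median(pts[:,2]))*1000,1),int(k.sum())))
    return out
E
python3 - <<'E'
from h import *
for n in ['top','scene']:
    p,W=cloud(n,(np.load(n+'_p.npy'),np.load(n+'_d.npy')))
    z=W[...,2]; print(n,'bench z',np.nanmedian(z[(W[...,0]>.3)&(W[...,0]<.7)&(abs(W[...,1])<.3)]))
    for b in blobs(W,.015,.07,(.3,.8,-.35,.38)): print(b)
p=np.load('top_p.npy')
cv2.imwrite('pics/c1.png',cv2.resize(p[120:280,180:390,::-1],None,fx=3.8,fy=3.75,interpolation=cv2.INTER_CUBIC))
E
```

```text
top bench z 0.0009305996747185352
(array([763.4,  81. ]), array([49.9, 46.8]), 0.3, 40.3, 270)
(array([764.7, -78.5]), array([40.5, 41.5]), 21.1, 49.3, 222)
(array([600.4, 227.5]), array([299.5,  41.5]), 4.8, 40.2, 1744)
(array([ 587.8, -221.8]), array([220.4,  71.9]), 1.9, 26.0, 471)
(array([591.1, -43. ]), array([130. ,  96.2]), 87.8, 47.6, 1683)
(array([467.2, 361. ]), array([87.6, 24.8]), 21.9, 23.5, 244)
(array([408.2,  97.7]), array([33.4, 27.3]), 64.5, 30.4, 134)
(array([397.7, -98.2]), array([23. , 23.8]), 62.2, 41.9, 76)
scene bench z 0.0015614612095801172
(array([ 398.4, -100.5]), array([24.2, 23.8]), 64.9, 37.0, 115)
(array([ 587.1, -224.3]), array([223.7,  73.3]), 2.2, 23.9, 958)
(array([409. ,  96.5]), array([36.3, 28.8]), 65.0, 30.4, 175)
(array([591.3, -45. ]), array([131.2,  99.6]), 87.9, 47.5, 2230)
(array([600.9, 225.2]), array([301.8,  40.8]), 4.8, 41.0, 2377)
(array([475.4, 361.6]), array([103.4,  26. ]), 21.0, 23.8, 348)
(array([766.8, -79.5]), array([42.4, 42.4]), 39.0, 49.3, 420)
(array([764.8,  77.9]), array([49.8, 50.3]), 72.3, 40.7, 456)
```

View pics/c1.png

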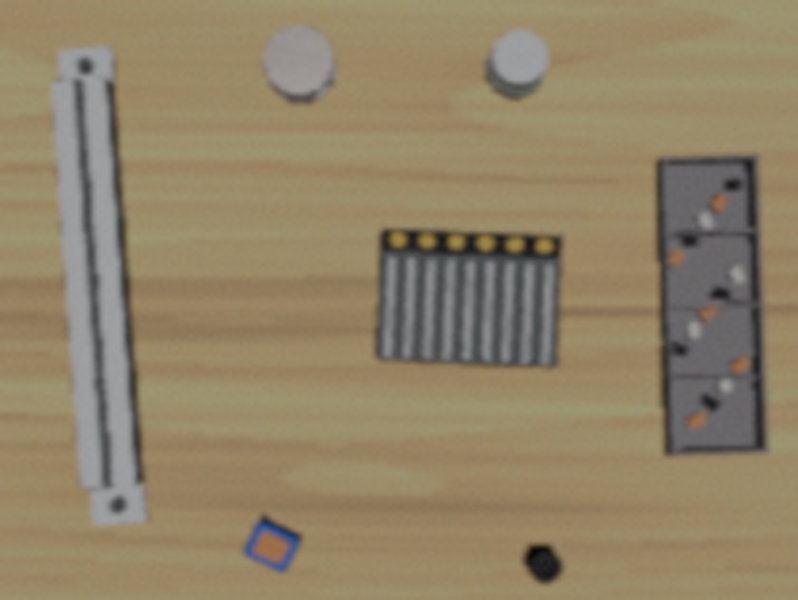

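The zoomed crop confirms it: the strip is on the far side of the module, and the rail's far end leans left. The two views agree to about 2 mm:

| Item | Position or angle |
|---|---|
| Module centre | (0.591, -0.044) |
| Module yaw | -2.2° |
| Rail centre | (0.6007, 0.2265) |
| Rail direction | 4.8° |
| Target module yaw | 94.8° |

I'm moving over the near-right corner, closing the fingers on the way.

Call:
carry_out(
  steps=[
    [[0,0,-27],[-48.9,-43.4,9],255],
    [[0,0,-27],[-48.9,-43.4,9],255],
    [[0,0,-27],[-48.9,-43.4,9],255],
    [[0,0,-27],[-48.9,-43.4,9],255],
    [[0,0,-27],[-48.9,-43.4,9],255],
    [[0,0,-27],[-48.9,-43.4,9],255],
    [[0,0,-27],[-48.9,-43.4,9],255],
    [[0,0,-27],[-48.9,-43.4,9],255],
  ],
  force=20,
)

```text
clock: 1.1
tcp_pos: [0.4398, 0.056, 0.1637]
orientation: [0.0, -0.001, 1.0, 0.0]
wrist_force: [1.3, 0.6, 0.6]
finger_gap: -0.0001
grip_force: 0.0
```

```bash
cat >> h.py <<'E'
def rows(way, yaw0=None, pos0=None):
    """way: list of (x,y,z[m],tool-y yaw[deg]); prints rows relative to the present pose, tool assumed down"""
    s=env.get_state(); A=rot(s['orientation']); p=s['tcp_pos']
    y0=np.degrees(np.arctan2(A[1,1],A[0,1]))
    for w in way:
        d=A.T@(np.array(w[:3])-p)*100
        print([[0,0,round(float(-(w[3]-y0)),1)],[round(float(v),1) for v in d]])
def pose():
    s=env.get_state(); A=rot(s['orientation'])
    print('t',round(s['clock'],2),'tcp',np.round(s['tcp_pos']*1000,1),'yaw',round(np.degrees(np.arctan2(A[1,1],A[0,1])),1),'tilt',np.round(A[:,2],3),'F',np.round(s['wrist_force'],1),'gap',round(s['finger_gap'],4))
E
python3 -c "
from h import *
pose(); rows([(.50,-.095,.14,90)])"
```

```text
t 1.1 tcp [439.8  56.  163.7] yaw 90.1 tilt [ 0.  0. -1.] F [1.3 0.6 0.6] gap -0.0001
[[0, 0, 0.1], [-6.0, -15.1, 2.4]]
```

Call:
carry_out(
  steps=[
    [[0,0,0],[-2,-5.1,2],255],
    [[0,0,0],[-4,-10.2,4],255],
    [[0,0,0],[-6,-15.3,5],255],
    [[0,0,0],[-6,-15.3,8],255],
    [[0,0,0],[-6,-15.3,11],255],
    [[0,0,0],[-6,-15.3,13.5],255],
    [[0,0,0],[-6,-15.3,14.8],255],
    [[0,0,0],[-6,-15.3,14.8],255],
  ],
)

```text
clock: 2.1
tcp_pos: [0.499, -0.0947, 0.0152]
orientation: [-0.001, -0.001, 1.0, 0.0]
wrist_force: [0.2, -0.5, -0.0]
finger_gap: -0.0
grip_force: 0.0
```

```bash
cat >> h.py <<'E'
def arc(c, yaw, finger, cor, ths, z, dz=0):
    """module centre c (m), yaw deg; finger & centre of rotation in module frame (m); tool yaw relative = present"""
    s=env.get_state(); A=rot(s['orientation']); y0=np.degrees(np.arctan2(A[1,1],A[0,1]))
    R2=lambda a: np.array([[np.cos(a),-np.sin(a)],[np.sin(a),np.cos(a)]])
    w=[]; a0=np.radians(yaw); C=np.array(c)+R2(a0)@cor
    for th in ths:
        q=C+R2(a0+np.radians(th))@(np.array(finger)-cor)
        w.append((q[0],q[1],z,y0+th))
    print('centre after',C-R2(a0+np.radians(ths[-1]))@np.array(cor))
    rows(w)
E
python3 - <<'E'
from h import *
pose()
arc((.591,-.044),-2,(-.059,-.052),(0,.07),[0,4,8,12,16,20,24,28],.015)
E
```

```text
t 2.1 tcp [499.  -94.7  15.2] yaw 90.1 tilt [-0.002  0.001 -1.   ] F [ 0.2 -0.5 -0. ] gap -0.0
centre after [ 0.62412895 -0.03695823]
[[0, 0, -0.0], [-3.1, 0.1, 0.0]]
[[0, 0, -4.0], [-4.0, -0.3, 0.0]]
[[0, 0, -8.0], [-4.9, -0.7, 0.0]]
[[0, 0, -12.0], [-5.8, -1.0, 0.0]]
[[0, 0, -16.0], [-6.7, -1.2, 0.0]]
[[0, 0, -20.0], [-7.6, -1.4, 0.0]]
[[0, 0, -24.0], [-8.5, -1.5, 0.0]]
[[0, 0, -28.0], [-9.5, -1.5, 0.0]]
```

Call:
carry_out(
  steps=[
    [[0,0,0],[-2,0,0],255],
    [[0,0,0],[-3,0,0],255],
    [[0,0,-4],[-4,-0.3,0],255],
    [[0,0,-8],[-4.9,-0.7,0],255],
    [[0,0,-12],[-5.8,-1,0],255],
    [[0,0,-16],[-6.7,-1.2,0],255],
    [[0,0,-20],[-7.6,-1.4,0],255],
    [[0,0,-24],[-8.5,-1.5,0],255],
  ],
)

```text
clock: 3.1
tcp_pos: [0.5842, -0.1103, 0.0167]
orientation: [-0.001, -0.21, 0.978, -0.0]
wrist_force: [-3.5, -1.5, 0.7]
finger_gap: 0.0001
grip_force: 1.8
```

```bash
cat >> h.py <<'E'
def look(n='top'):
    p,W=cloud(n)
    for b in blobs(W,.036,.058,(.42,.74,-.2,.2),200): print(n,b)
    return p
E
python3 - <<'E'
from h import *
pose()
p=look(); look('scene')
cv2.imwrite('pics/t1.png',cv2.resize(p[120:280,180:390,::-1],None,fx=3.8,fy=3.75))
E
```

```text
t 3.1 tcp [ 584.2 -110.3   16.7] yaw 114.2 tilt [-0.002 -0.001 -1.   ] F [-3.5 -1.5  0.7] gap 0.0001
top (array([614.4, -36.2]), array([ 96.2, 129.8]), 25.4, 47.5, 1528)
scene (array([607.8, -42.3]), array([115.2, 129.8]), 26.3, 47.9, 1989)
```

View pics/t1.png

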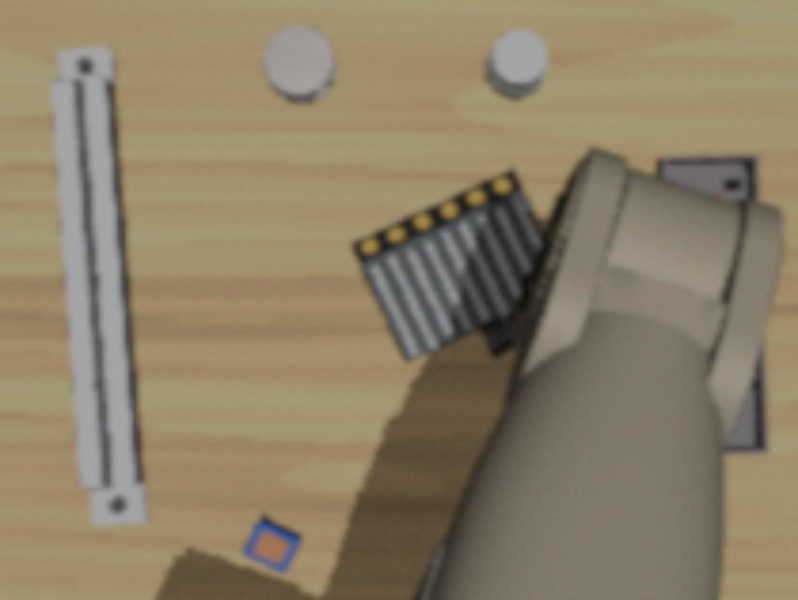

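The first nudge worked as predicted: the module is at (0.614, -0.036) with yaw about 25°, and the strip now tilts left from (365,245) to (505,180) in the crop. I'm continuing the arc.

Run:
```python
from h import *
arc((.6145,-.037),25.2,(-.059,-.052),(0,.07),[3,6,10,14,18,22,26,28],.015)
s=env.get_state();print(s['joint_pos'])
```

```text
centre after [ 0.64074665 -0.01559376]
[[0, 0, -3.0], [-0.5, -0.1, 0.2]]
[[0, 0, -6.0], [-1.1, -0.3, 0.2]]
[[0, 0, -10.0], [-2.1, -0.6, 0.2]]
[[0, 0, -14.0], [-3.0, -0.8, 0.2]]
[[0, 0, -18.0], [-3.9, -1.0, 0.2]]
[[0, 0, -22.0], [-4.9, -1.0, 0.2]]
[[0, 0, -26.0], [-5.8, -1.0, 0.2]]
[[0, 0, -28.0], [-6.3, -1.0, 0.2]]
[-3.20608314e-01  4.97905923e-01 -2.31285686e-01  8.40588183e-01
 -2.89114157e-04 -7.41094254e-01]
```

Call:
carry_out(
  steps=[
    [[0,0,-3],[-0.6,-0.1,0.1],255],
    [[0,0,-7],[-1.3,-0.4,0.1],255],
    [[0,0,-11],[-2.3,-0.6,0.1],255],
    [[0,0,-15],[-3.2,-0.8,0.1],255],
    [[0,0,-19],[-4.1,-1,0.1],255],
    [[0,0,-23],[-5.1,-1,0.1],255],
    [[0,0,-26],[-5.8,-1,0.1],255],
    [[0,0,-28],[-6.3,-1,0.1],255],
  ],
)

```text
clock: 4.2
tcp_pos: [0.6463, -0.0937, 0.0155]
orientation: [-0.0, -0.439, 0.898, -0.0]
wrist_force: [-2.4, -3.3, 1.9]
finger_gap: -0.0004
grip_force: 1.8
```

Run:
```python
from h import *
pose()
p=look(); look('scene')
np.save('p.npy',p)
```

```text
t 4.2 tcp [646.3 -93.7  15.5] yaw 142.1 tilt [-0.    -0.001 -1.   ] F [-2.4 -3.3  1.9] gap -0.0004
top (array([637.1, -14.3]), array([ 95.4, 130.1]), 56.6, 47.5, 1458)
scene (array([632. , -24.9]), array([117.8, 130.8]), 56.6, 48.0, 2148)
```

Run:
```python
from h import *
arc((.6365,-.015),56.6,(-.059,-.052),(0,.063),[0,4,8,13,18,23,28,32],.015)
```

```text
centre after [0.64688578 0.01814106]
[[0, 0, -0.0], [-0.1, -0.0, 0.0]]
[[0, 0, -4.0], [-0.9, -0.3, 0.0]]
[[0, 0, -8.0], [-1.8, -0.6, 0.0]]
[[0, 0, -13.0], [-2.9, -0.8, 0.0]]
[[0, 0, -18.0], [-4.0, -1.0, 0.0]]
[[0, 0, -23.0], [-5.1, -1.0, 0.0]]
[[0, 0, -28.0], [-6.3, -1.0, 0.0]]
[[0, 0, -32.0], [-7.1, -0.8, 0.0]]
```

Call:
carry_out(
  steps=[
    [[0,0,-5],[-0.2,0,0],255],
    [[0,0,-9],[-1,-0.3,0],255],
    [[0,0,-13],[-1.9,-0.6,0],255],
    [[0,0,-18],[-3,-0.8,0],255],
    [[0,0,-23],[-4.1,-1,0],255],
    [[0,0,-28],[-5.2,-1,0],255],
    [[0,0,-32],[-6.3,-1,0],255],
    [[0,0,-36],[-7.1,-0.8,0],255],
  ],
)

```text
clock: 5.3
tcp_pos: [0.6972, -0.0425, 0.0154]
orientation: [0.0, -0.695, 0.719, -0.001]
wrist_force: [0.2, -3.7, 0.2]
finger_gap: -0.0
grip_force: 1.6
```

Run:
```python
from h import *
pose()
p=look(); look('scene')
cv2.imwrite('pics/t2.png',cv2.resize(p[120:280,180:390,::-1],None,fx=3.8,fy=3.75))
```

```text
t 5.3 tcp [697.2 -42.5  15.4] yaw 178.1 tilt [ 0.002 -0.001 -1.   ] F [ 0.2 -3.7  0.2] gap -0.0
top (array([645.1,  44.3]), array([125.9,  41.5]), 0.5, 45.4, 403)
scene (array([645.8,  11.9]), array([131.9, 105.2]), 1.7, 48.2, 2192)
```

View pics/t2.png

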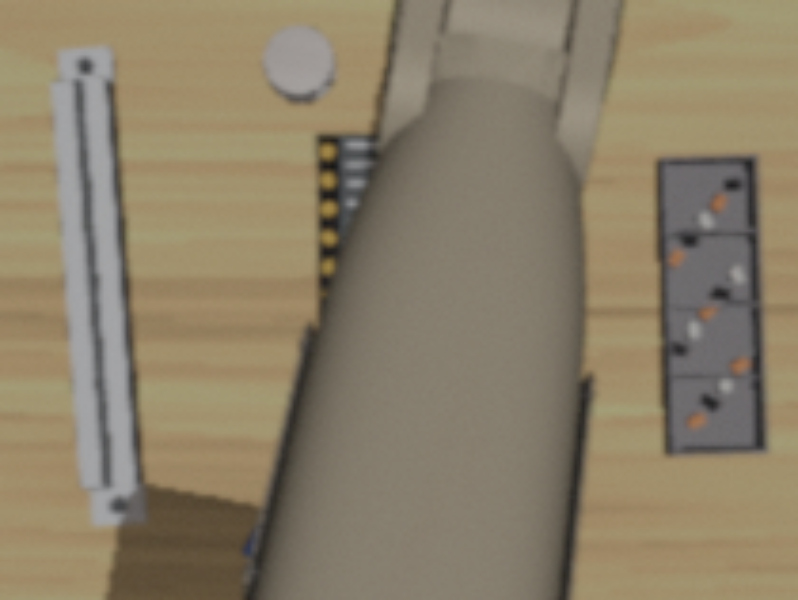

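The module is nearly square: yaw about 91°, with the strip facing left along columns 320–335 of the crop. It stands about 145 mm clear of the rail. Next I back off, open the fingers and align the tool with the rail normal, so that both fingertips push the back face and square it.

Call:
carry_out(
  steps=[
    [[0,0,0],[1.5,0,0],255],
    [[0,0,0],[2.6,0.5,0],255],
    [[0,0,-4],[2.6,2.5,0.4],255],
    [[0,0,-6.7],[2.6,4.4,0.7],255],
    [[0,0,-6.7],[2.6,4.4,0.7],0],
    [[0,0,-6.7],[2.6,4.4,0.7],0],
    [[0,0,-6.7],[2.6,4.4,0.7],0],
    [[0,0,-6.7],[2.6,4.4,0.7],0],
  ],
)

```text
clock: 6.4
tcp_pos: [0.6522, -0.0668, 0.0081]
orientation: [-0.0, 0.736, -0.677, 0.0]
wrist_force: [0.2, 0.5, 0.2]
finger_gap: 0.0723
grip_force: 0.0
```

Run:
```python
from h import *
pose()
p,W=cloud('scene')
for zr in [(.043,.058),(.036,.044)]:
  for b in blobs(W,*zr,(.5,.74,-.2,.3),80): print(b)
for b in blobs(W,.015,.045,(.4,.8,.15,.3),200): print('fence',b)
cv2.imwrite('pics/s2.png',cv2.resize(p[150:350,180:420,::-1],None,fx=3,fy=3))
```

```text
t 6.4 tcp [652.2 -66.8   8.1] yaw -175.2 tilt [ 0.001 -0.    -1.   ] F [0.2 0.5 0.2] gap 0.0723
(array([645.6,  16.2]), array([132. ,  96.4]), 2.3, 48.5, 1949)
(array([620.1, 226.8]), array([243. ,  40.2]), 4.9, 41.0, 1836)
(array([646.9,  17.9]), array([128.8,  93.4]), 1.3, 41.0, 253)
fence (array([600.7, 225.2]), array([302.4,  40.8]), 4.8, 41.0, 2367)
```

View pics/s2.png

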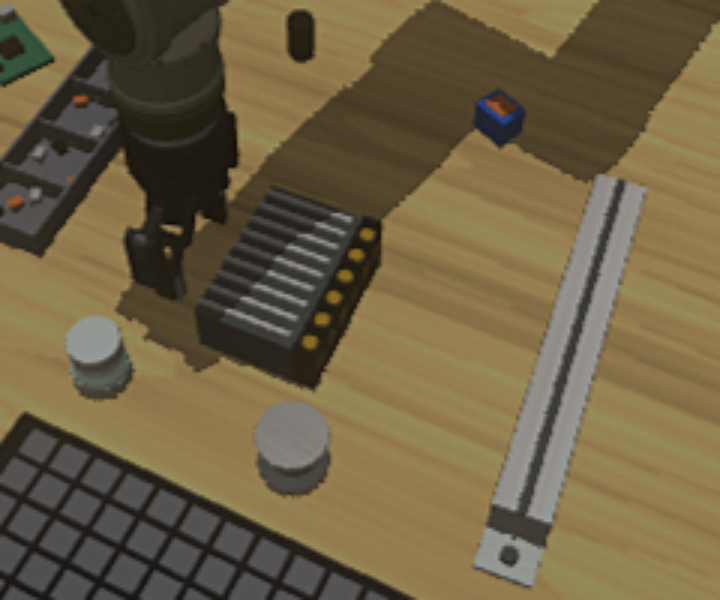

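The scene view shows the open fingertips just behind the module's back face, near (165,250) and (215,200), with the module clear of the rail. The measured yaw is about 92°, against 94.8° for the rail normal. I push gently with both fingertips to square it while it is still clear.

Call:
carry_out(
  steps=[
    [[0,0,0],[-1.3,0,0],0],
    [[0,0,0],[-2,0,0],0],
    [[0,0,0],[-2.6,0,0],0],
    [[0,0,0],[-3.2,0,0],0],
    [[0,0,0],[-3.8,0,0],0],
    [[0,0,0],[-4.4,0,0],0],
    [[0,0,0],[-4.8,0,0],0],
    [[0,0,0],[-4.8,0,0],0],
  ],
)

```text
clock: 7.45
tcp_pos: [0.6475, -0.0182, 0.0082]
orientation: [-0.0, 0.736, -0.677, -0.0]
wrist_force: [0.8, -1.0, 1.0]
finger_gap: 0.0856
grip_force: 0.6
```

```bash
cat >> h.py <<'E'
def look2():
    pose(); p,W=cloud('scene')
    for b in blobs(W,.043,.058,(.5,.74,-.06,.22),80): print(b)
    return p,W
E
python3 -c "
from h import *
look2()"
```

```text
t 7.45 tcp [647.5 -18.2   8.2] yaw -175.2 tilt [ 0.     0.001 -1.   ] F [ 0.8 -1.   1. ] gap 0.0856
(array([641.9,  33.9]), array([131.4, 109.2]), 4.7, 48.5, 2033)
```

It is square now: yaw 94.7°, with about 120 mm of clearance to the rail. I walk it forward from here.

Call:
carry_out(
  steps=[
    [[0,0,0],[-0.6,0,0],0],
    [[0,0,0],[-1.3,0,0],0],
    [[0,0,0],[-2,0,0],0],
    [[0,0,0],[-2.7,0,0],0],
    [[0,0,0],[-3.4,0,0],0],
    [[0,0,0],[-4.1,0,0],0],
    [[0,0,0],[-4.7,0,0],0],
    [[0,0,0],[-5,0,0],0],
  ],
)

```text
clock: 8.5
tcp_pos: [0.6433, 0.0314, 0.0081]
orientation: [-0.0, 0.736, -0.677, 0.0]
wrist_force: [0.1, -5.7, 1.2]
finger_gap: 0.0854
grip_force: 2.5
```

```bash
python3 -c "
from h import *
look2()"
```

```text
t 8.5 tcp [643.3  31.4   8.1] yaw -175.2 tilt [ 0. -0. -1.] F [ 0.1 -5.7  1.2] gap 0.0854
(array([637.6,  87.7]), array([131.6, 101.5]), 5.2, 48.5, 2087)
```

Call:
carry_out(
  steps=[
    [[0,0,0],[-0.6,0,0],0],
    [[0,0,0],[-1.3,0,0],0],
    [[0,0,0],[-2,0,0],0],
    [[0,0,0],[-2.7,0,0],0],
    [[0,0,0],[-3.4,0,0],0],
    [[0,0,0],[-4.1,0,0],0],
    [[0,0,0],[-4.7,0,0],0],
    [[0,0,0],[-5.2,0,0],0],
  ],
)

```text
clock: 9.55
tcp_pos: [0.639, 0.0828, 0.0081]
orientation: [0.0, 0.736, -0.677, 0.0]
wrist_force: [0.3, -4.2, 2.5]
finger_gap: 0.0852
grip_force: 2.6
```

```bash
python3 -c "
from h import *
p,W=look2()
cv2.imwrite('pics/s3.png',cv2.resize(p[150:350,180:420,::-1],None,fx=3,fy=3))
t=env.get_state()['tcp_pos']; n=np.array([-.0837,.9965]); print('remaining',np.dot(np.array([.6024,.2066])-t[:2],n)-.107)"
```

```text
t 9.55 tcp [639.   82.8   8.1] yaw -175.2 tilt [ 0. -0. -1.] F [ 0.3 -4.2  2.5] gap 0.0852
(array([633.1, 139.7]), array([132. ,  99.3]), 4.6, 48.5, 2157)
remaining 0.018656424479134112
```

View pics/s3.png

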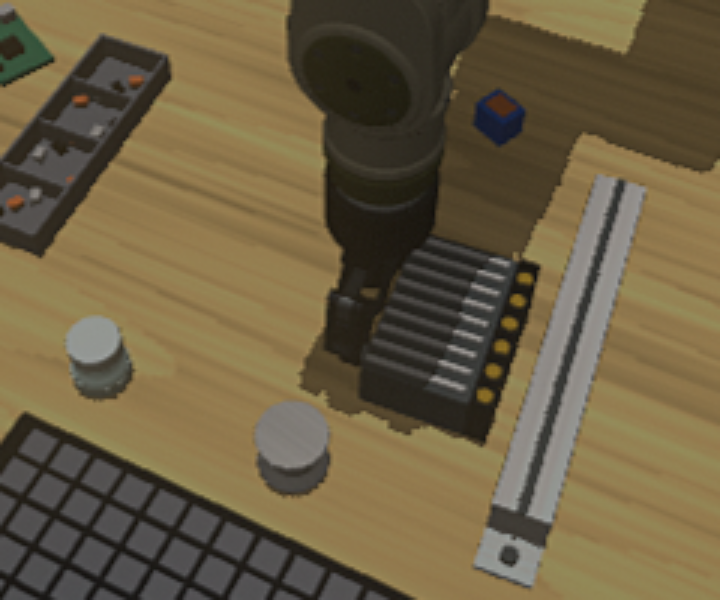

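The strip faces the rail squarely, its screws running from (525,278) to (485,396) parallel to the rail edge, with about 18 mm left. I go on slowly and watch the force.

Call:
carry_out(
  steps=[
    [[0,0,0],[-0.3,0,0],0],
    [[0,0,0],[-0.6,0,0],0],
    [[0,0,0],[-0.9,0,0],0],
    [[0,0,0],[-1.1,0,0],0],
    [[0,0,0],[-1.3,0,0],0],
    [[0,0,0],[-1.4,0,0],0],
    [[0,0,0],[-1.5,0,0],0],
    [[0,0,0],[-1.6,0,0],0],
  ],
)

```text
clock: 10.6
tcp_pos: [0.6377, 0.0985, 0.0081]
orientation: [0.0, 0.736, -0.677, 0.0]
wrist_force: [0.3, -5.0, 2.3]
finger_gap: 0.0856
grip_force: 2.6
```

Call:
carry_out(
  steps=[
    [[0,0,0],[-0.03,0,0],0],
    [[0,0,0],[-0.06,0,0],0],
    [[0,0,0],[-0.09,0,0],0],
    [[0,0,0],[-0.12,0,0],0],
    [[0,0,0],[-0.15,0,0],0],
    [[0,0,0],[-0.17,0,0],0],
    [[0,0,0],[-0.2,0,0],0],
    [[0,0,0],[-0.2,0,0],0],
  ],
)

```text
clock: 11.6
tcp_pos: [0.6375, 0.1005, 0.0081]
orientation: [0.0, 0.736, -0.677, 0.0]
wrist_force: [0.3, -4.7, 2.6]
finger_gap: 0.0857
grip_force: 2.5
```

Force is unchanged, so it isn't touching yet. I creep on 2 mm at a time.

Call:
carry_out(
  steps=[
    [[0,0,0],[-0.03,0,0],0],
    [[0,0,0],[-0.06,0,0],0],
    [[0,0,0],[-0.09,0,0],0],
    [[0,0,0],[-0.12,0,0],0],
    [[0,0,0],[-0.15,0,0],0],
    [[0,0,0],[-0.17,0,0],0],
    [[0,0,0],[-0.2,0,0],0],
    [[0,0,0],[-0.2,0,0],0],
  ],
)

```text
clock: 12.6
tcp_pos: [0.6375, 0.101, 0.0081]
orientation: [0.001, 0.736, -0.677, 0.001]
wrist_force: [0.5, -9.8, 2.4]
finger_gap: 0.0852
grip_force: 4.8
```

It touches now: the arm stalled and the force doubled. One small press seats it.

Call:
carry_out(
  steps=[
    [[0,0,0],[-0.05,0,0],0],
    [[0,0,0],[-0.1,0,0],0],
    [[0,0,0],[-0.15,0,0],0],
    [[0,0,0],[-0.2,0,0],0],
    [[0,0,0],[-0.25,0,0],0],
    [[0,0,0],[-0.3,0,0],0],
    [[0,0,0],[-0.3,0,0],0],
    [[0,0,0],[-0.3,0,0],0],
  ],
)

```text
clock: 13.6
tcp_pos: [0.6375, 0.101, 0.0081]
orientation: [0.003, 0.735, -0.678, 0.003]
wrist_force: [1.4, -19.8, 2.7]
finger_gap: 0.0852
grip_force: 9.6
```

```bash
python3 -c "
from h import *
p,W=look2()"
```

```text
t 13.6 tcp [637.5 101.    8.1] yaw -175.3 tilt [ 0.    -0.008 -1.   ] F [  1.4 -19.8   2.7] gap 0.0852
(array([631.9, 159. ]), array([131.7,  99.1]), 5.7, 48.4, 2153)
```

The module is stalled firmly against the rail at 20 N with both fingertips on it. I back straight off, rise, and check.

Call:
carry_out(
  steps=[
    [[0,0,0],[0.4,0,0],0],
    [[0,0,0],[1,0,0],0],
    [[0,0,0],[2.5,0,0],0],
    [[0,0,0],[5,0,-1],0],
    [[0,0,0],[8,0,-5],0],
    [[0,0,0],[12,0,-10],0],
    [[0,0,0],[17,0,-14],0],
    [[0,0,0],[22,0,-16],0],
  ],
)

```text
clock: 14.65
tcp_pos: [0.6564, -0.115, 0.1709]
orientation: [-0.001, 0.736, -0.677, 0.001]
wrist_force: [0.6, -0.3, 0.2]
finger_gap: 0.0853
grip_force: 0.0
```

Run:
```python
from h import *
p,W=look2()
for b in blobs(W,.015,.037,(.4,.8,.18,.3),100): print('fence lower',b)
pt,Wt=cloud('top')
for b in blobs(Wt,.0435,.058,(.5,.74,-.06,.3),80): print('top module',b)
for n,V in(('top',Wt),('scene',W)):
    for b in blobs(V,.015,.07,(.3,.8,-.12,.38),60): print(n,b)
a=cv2.resize(pt[125:265,180:300,::-1],None,fx=4,fy=4,interpolation=cv2.INTER_CUBIC)
cv2.imwrite('pics/t4.png',a)
```

```text
t 14.65 tcp [ 656.4 -115.   170.9] yaw -175.2 tilt [ 0.004 -0.    -1.   ] F [ 0.6 -0.3  0.2] gap 0.0853
(array([631.9, 160.1]), array([132. ,  97.5]), 5.1, 48.5, 2188)
fence lower (array([750.1, 238. ]), array([ 2.7, 40.2]), 5.0, 26.2, 100)
top module (array([631.9, 165.1]), array([131.7, 102.1]), 4.8, 48.0, 1433)
top (array([763.5,  81.1]), array([50.3, 47.2]), 0.9, 40.3, 269)
top (array([764. , -78.4]), array([41.4, 41.1]), 43.3, 49.4, 221)
top (array([604.6, 180. ]), array([300.2, 136.5]), 4.7, 43.0, 3365)
top (array([463.3, 359.4]), array([79.1, 25.6]), 21.6, 23.3, 245)
top (array([408.3,  97.7]), array([33.2, 27.4]), 63.9, 30.2, 131)
scene (array([ 398.4, -100.5]), array([23.3, 26.3]), 66.7, 37.5, 114)
scene (array([409. ,  95.4]), array([35.8, 30.1]), 61.2, 30.2, 172)
scene (array([604.9, 177.5]), array([302.4, 136.6]), 4.8, 42.5, 4970)
scene (array([475. , 361.6]), array([100.2,  25.6]), 21.6, 24.1, 339)
scene (array([766.9, -79.2]), array([41.2, 41.4]), 9.6, 49.0, 424)
scene (array([764.9,  78.1]), array([50.8, 50. ]), 10.6, 40.6, 455)
```

View pics/t4.png

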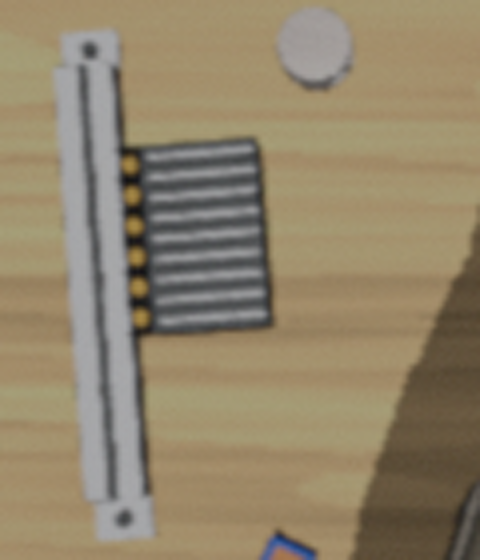

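The strip lies along the rail face from (128,150) to (140,330). Rail and module together measure 136.5 mm wide (40 + 96), parallel at 4.8° and well inside the rail's ends. The bystanders are where they were.

```bash
python3 -c "
from workcell import env
print(env.hand_in())"
```

```text
the job is handed in; nothing more can be done
None
```

The module was turned and squared while clear of the rail, then pushed until its terminal side lay flush against the rail between the ends; the bystanders near the module stayed put, and the job was handed in at about 15 s.

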